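# Snap the paddle into the mixer drive and tug-test it

### The job

Take the flat paddle out of the tool stand and press it straight down into the mixer's drive hub until it snaps fully home, pressing with no more than about 20 N. Keep hold of it and prove that the catch has it: tug it straight up with a steady 12 N or so for about a second (never as much as 18 N). Then let go, leaving the paddle upright in the hub, still caught, and everything else where it was.

Things in the scene. Friction and masses are not known exactly. Their poses are not given: they have to be found in the camera images.
- paddle_grip (a point): centre of the grip of the paddle, a mixing tool (0.15 to 0.3 kg) with a flat rounded aluminium frame 76 mm wide with one crossbar, 10 to 78 mm above its flange. The plain grey round grip on top is 30 mm across, 32 mm tall; this point, its middle, is 101 mm above the flange's underside. z up along the tool. It starts in any one of the stand's three holes, flange on the stand's top
- paddle_seat (a point): centre of the underside of the paddle's round flange (36 mm across, 6 mm thick); z up along the tool, y across the flat frame. It starts on the stand's top, 45 mm above the table, and rests on the hub's top face when the paddle is fully home. The shank below is round, so yaw in the hub does not matter
- paddle_tip (a point): lower end of the paddle's round steel shank, 32 mm below the flange's underside. The shank is 16 mm across; its lowest 8 mm taper to 8 mm across; a neck 10 mm across runs from 8 to 18 mm below the flange, for the catches
- whisk_grip (a point): centre of the grip of the balloon whisk (round cage of thin wires, 68 mm across), same grip, flange and shank as the paddle, standing in another hole of the stand. Leave it there.
- dough_hook_grip (a point): centre of the grip of the dough hook (one thick spiral arm), same grip, flange and shank as the paddle, standing in another hole of the stand. Leave it there.
- stand: wooden tool stand, a fixed block 90 (x) by 320 (y) by 45 mm high; origin at the centre of its underside. Its three holes, 24 mm wide, lie at y = -100, 0 and 100 mm in its frame and hold the tools loosely; the tools' tops stand 162 mm above the table
- hub_seat (a point): centre of the top face of the drive hub, z up: the mouth of a vertical bore 18 mm across with a 2 mm bevel. The hub is a bare steel turret 68 mm across on top of the white mixer drive unit (fixed, 220 by 240 mm, 55 mm high); its top face is 98 mm above the table
- hub_catch (a point): point on the bore's axis 13 mm below the hub's face; near it two hidden spring catches cross the bore. The shank meets them with the flange 15 to 18 mm up; a push of roughly 4 to 12 N parts them; they snap into the neck just before the flange lands, then the push rises steeply. Its weight alone does not snap the paddle in. Snapped in, it lifts freely 1 to 4 mm (differs each time), then is held firmly
- hub (a joint): the hub floats on stiff springs: travel in m, 0 at rest, positive up, about 8 N per mm either way (0.0015 is a tug of 12 N on the hub beyond the tool's own weight; -0.0025 a push of 20 N). Travel ends at 6 mm either way.
- plate: loose white plate, 140 mm across, bystander; origin at the centre of its underside
- spatula: loose spatula with yellow handle, 250 mm long, lying near the robot, bystander
- measuring_mug: loose white mug, 84 mm across, 100 mm high, bystander; origin at the centre of its underside
- spice_jar: loose glass jar, 56 mm across, 90 mm high, bystander; origin at the centre of its underside
- timer: loose white kitchen timer, 30 by 65 by 65 mm high, bystander; origin at the centre of its underside
Not all that is in view belongs to the job. What is shaped like the part that bears paddle_grip but orange or purple is not meant.

How it is judged (in metres and radians):
On the way, in this order (a step that is already met when the one before it is completed fails the run):
1. the paddle is pressed fully home in the hub, flange within 1.5 mm of the hub's face, under a push of 4 N or more (z of paddle_seat in the frame of hub_seat between -0.003 and 0.0015 m and horizontal distance between paddle_seat and hub_seat below 0.004 m and angle between the z axis of paddle_seat and the z axis of hub_seat, either way round below 0.08 rad and value of joint hub below -0.0005 m), for 0.05 s.
2. the paddle, gripped, is tugged up with at least 8 N for half a second and the catch holds it (z of paddle_seat in the frame of hub_seat between -0.003 and 0.0055 m and horizontal distance between paddle_seat and hub_seat below 0.004 m and angle between the z axis of paddle_seat and the z axis of hub_seat, either way round below 0.08 rad and value of joint hub above 0.001 m and contact force between the fingers and paddle above 2 N), for 0.5 s.
At the end, for the whole second after the job is handed in: the paddle stands upright (within 0.08 rad) in the hub, on its axis within 4 mm, flange within 5.5 mm of the hub's face, released, the hub back at rest (between 0.9 mm below and 0.6 mm above zero) (z of paddle_seat in the frame of hub_seat between -0.003 and 0.0055 m and horizontal distance between paddle_seat and hub_seat below 0.004 m and angle between the z axis of paddle_seat and the z axis of hub_seat, either way round below 0.08 rad and angle between paddle_seat's own z axis and vertical below 0.08 rad and value of joint hub between -0.0009 and 0.0006 m and velocity of joint hub below 0.05 m/s); the robot touches nothing.
It fails at once if the hub is pushed down with more than 24 N (value of joint hub below -0.003 m).
It fails at once if the hub is tugged up with more than 18 N (value of joint hub above 0.00225 m).
It fails at once if another tool or a bystander is moved by more than 20 mm (distance of any of whisk_grip, dough_hook_grip, plate, spatula, measuring_mug, spice_jar, timer from where it was at the start of the episode above 0.02 m).
It also fails if it takes over 61 s, if anything falls off the work surface, if the arm or the gripper's body presses on something with over 40 N, if the wrist force passes 120 N, or if a joint passes its speed limit or range.

### The arm

A 6-joint arm with a two-finger parallel gripper is mounted at the origin on the work surface. World frame = base frame: x ahead of the robot, y to its left, z up, the work surface at z = 0. Lengths are in mm, angles in rad, forces in N, time in s.
With the tool pointing down it reaches from about 425 to 950 mm from the base axis. Payload 3.5 kg.
Tool frame: the origin (TCP) lies midway between the tips of the shut fingers; the grasp point (between the pads) lies 19 mm behind it; z points along the fingers, y is the direction in which the jaws open and shut (so a half turn about z gives the same grasp; the last joint's range is limited). The gripper opens to 85 mm and grips with 20 to 120 N. Pads are 22 mm wide; open, the fingers measure 114 mm over their backs; the gripper's body (76 mm by 85 mm) begins 54 mm behind the grasp point. The pads swing forward as they close: fully open they stand 13 mm farther back than shut.
Start: joints at [-1.289, 0.286, 1.577, -0, 1.279, -0.15], TCP at [282.512, -613.019, 231.325] pointing down, gripper open.
Joint ranges: [-2.77, 2.77], [-0.9, 2.22], [0.21, 2.48], [-1.53, 4.67], [0.24, 2.81], [-2.84, 2.84]. Speed limits (rad/s): [2.79, 2.79, 3.14, 3.14, 3.14, 3.14].

### API

Orientations are given as a rotation vector (axis times angle).
In Python, from station import robot, cams gives the robot as it stands. The module is installed in compiled form; this text tells all that it offers.
- The arm moves only by the tool drive_tool, never from a script. Its argument "commands" is a list of rows, each a list of 3 entries, a list of its own where there are three numbers: the finger opening in mm, from 0 to 85.4, then the shift along the tool's x, y, z in units of 50 mm (1.0 is 50 mm), then the turn about the tool's z in rad. In form: [[claw, [tx, ty, tz], roll], ...]. A call has 1 to 8 rows; each row is the pose to reach, as a shift and turn from the pose commanded when the call began, along the tool's axes at that moment; what a row does not reach only later rows make up. A row lasts 1/10 s, in which the tool goes at most 50 mm and 8.59 degrees, less where a joint would pass 70% of its speed; a pose out of reach is approached as far as the arm can. A call with a gripper value outside its range is refused whole. The fingers move at their own pace and stop on an object; "newtons" is the grip in N (left out, the last holds). Time passes only in rows, so rows that repeat a pose let the fingers close. It gives the time, the measured TCP pose, the force and the opening at its end, in the units of the state.
- robot.read_state(): the state, without advancing time (a new reading comes with each control period).
- cams.grab_frame(name): name is "side" or "top"; returns the picture (420x560x3 uint8, red, green, blue); there is no depth.
- cams.camera_model(name): a dict with "K" (3x3 intrinsics, pixels), "position" and "attitude" of the camera in the world. Camera axes: x right, y down, z forward; pixel columns grow to the right and rows downward; lengths in mm; the calibration is good to about 2 mm. A picture is of the moment at which its call begins. camera_model takes no time and is no camera call.
- robot.job_done(): hands the job in, once; it reports no verdict.
The state is a dict: "time": time; "q": joint angles; "joint_velocities": joint speeds; "joint_torque": joint torques, N m; "ee_pos": TCP position; "eef_rot": TCP orientation; "contact_force": force on the tool from outside, world axes, zero at the start; "wrist_torque": the same for the moment, N m; "finger_gap": finger opening in mm.
Only numpy, scipy, OpenCV 4.12 (cv2) and the standard library are available. Lean on these libraries where they do the work, as an engineer would, in place of code of your own. Each camera call takes 0.05 s, during which the arm holds its last target.

## Working session

There is one attempt and no reset: what is moved stays moved. The work goes in short steps, Python scripts to look and compute and a tool call to move; the robot and the scene stay as the last step left them, time stands still between calls to the robot, and variables do not carry over. Pictures are saved under pics/ and viewed, and the job is handed in when it is done.

Besides the shell and the picture viewer there is one more tool, called after "Call:" as name(argument=value, ...) on one line, values as JSON. drive_tool: Moves the arm, as the interface text tells. Its arguments: {"type":"object","properties":{"commands":{"type":"array"},"newtons":{"type":"number"}},"required":["commands"]}

```bash
mkdir -p pics; python3 - <<'E'
from station import robot, cams
import cv2
print(robot.read_state())
for n in ("side","top"):
    im=cams.grab_frame(n); cv2.imwrite(f"pics/{n}0.png",im[:,:,::-1]); print(n,cams.camera_model(n))
E
```

```text
{'time': 0.0, 'q': array([-1.28901095e+00,  2.87208229e-01,  1.57820481e+00,  1.85976395e-05,
        1.27857523e+00, -1.50009514e-01]), 'joint_velocities': array([ 8.40026989e-04,  7.14665446e-04,  4.97635928e-04,  2.77779970e-04,
        9.46622060e-05, -1.59124657e-03]), 'joint_torque': array([-6.69960336e-04, -4.05988169e+01, -2.92623818e+01, -1.56272263e-04,
        5.84780413e-03, -6.85450043e-07]), 'ee_pos': array([ 282.3273898 , -612.39060007,  229.90373116]), 'eef_rot': array([-3.06632484e+00, -6.72484357e-01,  2.19687914e-04]), 'contact_force': array([0.52320009, 0.39377789, 0.19248344]), 'wrist_torque': array([-0.04033037, -0.03887723,  0.01499754]), 'finger_gap': 85.56042641981641}
side {'K': array([[424.85383195,   0.        , 284.56562793],
       [  0.        , 424.85383195, 207.35688008],
       [  0.        ,   0.        ,   1.        ]]), 'position': array([ 409.38802483, -880.8365925 , 1003.7215597 ]), 'attitude': array([-2.37218327,  0.21572916, -0.10052276])}
top {'K': array([[419.66596795,   0.        , 276.07644846],
       [  0.        , 419.66596795, 208.73339405],
       [  0.        ,   0.        ,   1.        ]]), 'position': array([ 409.98572687,  -54.88870007, 1447.49990274]), 'attitude': array([-2.13484916,  2.19679689, -0.11877007])}
```

View pics/side0.png

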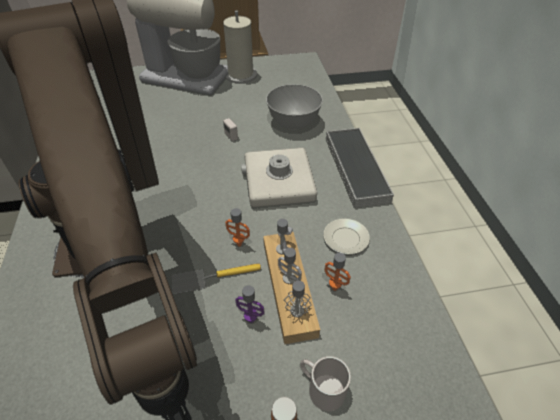

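View pics/top0.png

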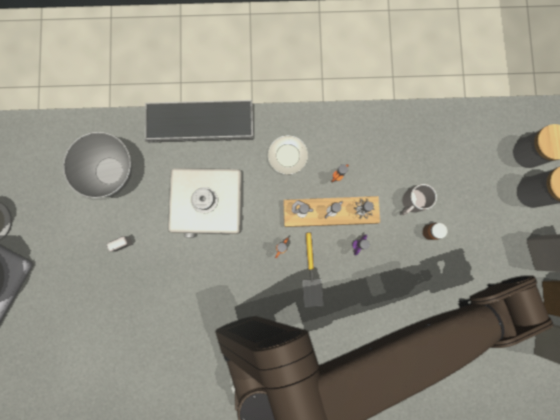

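```bash
python3 - <<'E'
import cv2
a=cv2.imread("pics/side0.png")[205:345,220:360]; b=cv2.imread("pics/top0.png")[180:240,275:390]
cv2.imwrite("pics/c1.png",cv2.resize(a,None,fx=4.2,fy=4.2,interpolation=cv2.INTER_CUBIC))
cv2.imwrite("pics/c2.png",cv2.resize(b,None,fx=6.5,fy=6.5,interpolation=cv2.INTER_CUBIC))
E
```

```text
(no output)
```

View pics/c1.png

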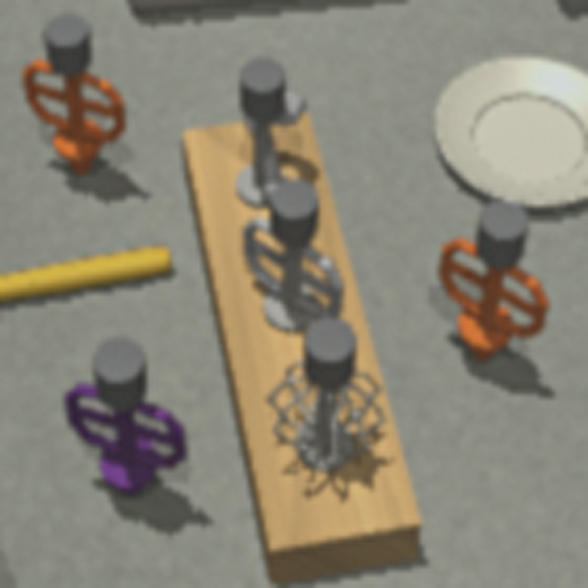

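View pics/c2.png

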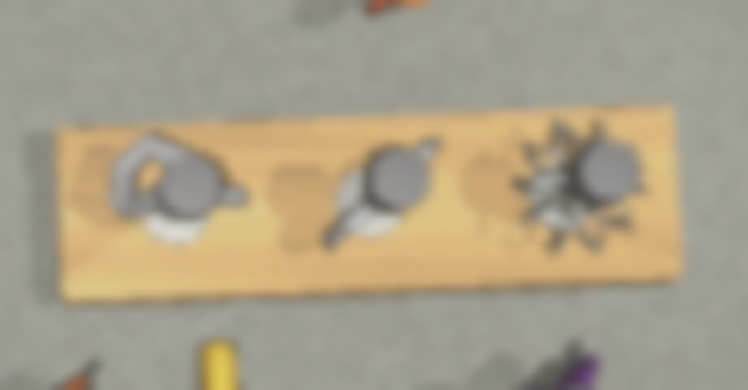

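The silver paddle stands in the stand's middle hole, at side (290,255) and top (336,208). The other candidates don't fit:
- Orange look-alikes at side (237,225) and (338,268).
- A purple look-alike at side (249,300).
- The dough hook in the rear hole at side (283,235).
- The whisk in the front hole at side (298,300).

Only the middle-hole tool has the flat aluminium frame with a crossbar and a plain grey grip. Both crops confirm this. Next I'll measure the positions.

```bash
cat > h.py <<'E'
import numpy as np, cv2
from scipy.spatial.transform import Rotation as R
from station import robot, cams
def ray(n,uv):
    m=cams.camera_model(n); d=np.linalg.inv(m['K'])@np.array([uv[0],uv[1],1.]); 
    return m['position'],R.from_rotvec(m['attitude']).as_matrix()@d
def onz(n,uv,z):
    p,d=ray(n,uv); return p+d*(z-p[2])/d[2]
def proj(n,P):
    m=cams.camera_model(n); c=R.from_rotvec(m['attitude']).as_matrix().T@(np.asarray(P,float)-m['position']); c=m['K']@c; return c[:2]/c[2]
def tri(a,b):
    p1,d1=ray("side",a);p2,d2=ray("top",b); t=np.linalg.lstsq(np.c_[d1,-d2],p2-p1,rcond=None)[0]
    x,y=p1+t[0]*d1,p2+t[1]*d2; return (x+y)/2,np.linalg.norm(x-y)
def crop(src,dst,x,y,w,h,f):
    im=cv2.imread(src)[y:y+h,x:x+w]; cv2.imwrite(dst,cv2.resize(im,None,fx=f,fy=f,interpolation=cv2.INTER_CUBIC))
E
python3 - <<'E'
from h import *
crop("pics/side0.png","pics/c3.png",235,140,90,70,8)
crop("pics/top0.png","pics/c4.png",165,165,80,75,8)
crop("pics/side0.png","pics/c5.png",265,235,55,60,10)
crop("pics/top0.png","pics/c6.png",315,190,45,40,14)
print(onz("top",(336.5,207.4),162))
print(onz("top",(203,198),98))
E
```

```text
[ 548.86111239 -244.45123732  162.        ]
[598.83184569 177.62529907  98.        ]
```

View pics/c3.png

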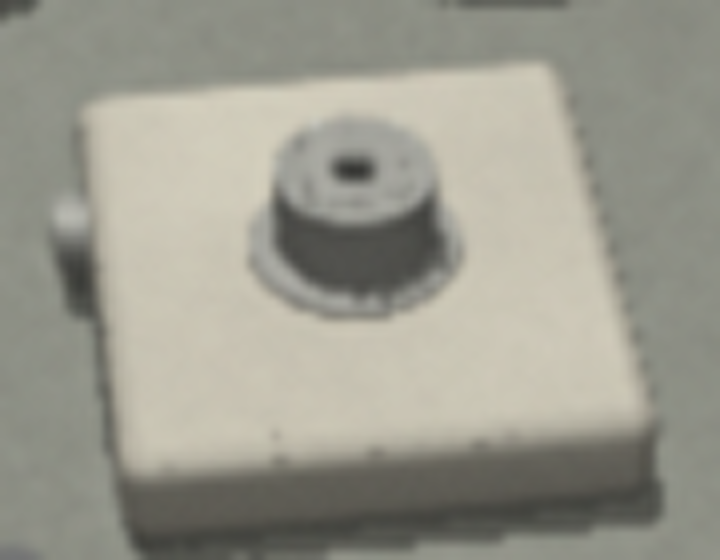

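View pics/c4.png

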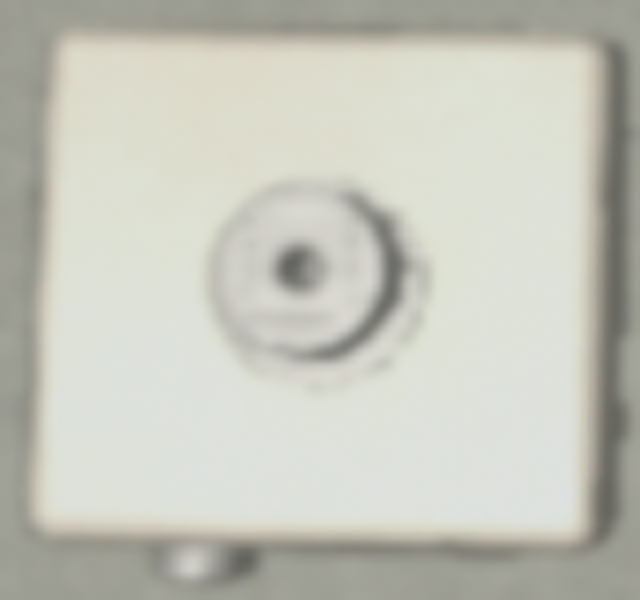

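View pics/c5.png

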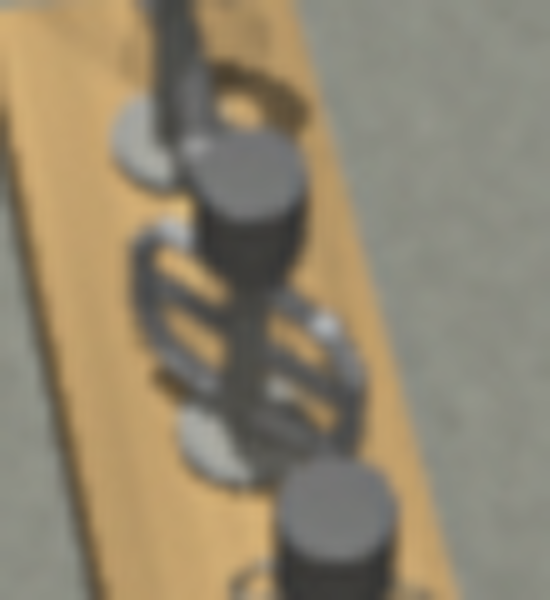

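View pics/c6.png

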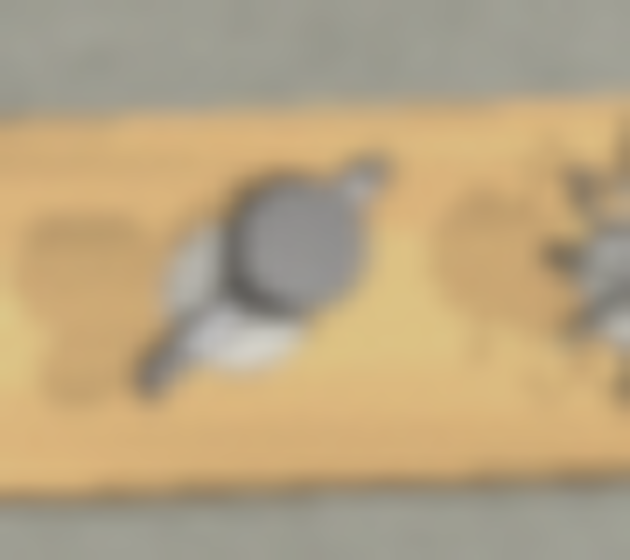

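```bash
python3 - <<'E'
from h import *
gs,gt=(289.45,252.35),(336.3,206.9); hs,ht=(278.9,160.8),(201.94,198.06)
print("grip",onz("side",gs,162),onz("top",gt,162),tri(gs,gt))
print("hub",onz("side",hs,98),onz("top",ht,98),tri(hs,ht))
s=robot.read_state(); M=R.from_rotvec(s['eef_rot']).as_matrix(); print(M.round(4), s['ee_pos'])
# stand box from colour
im=cams.grab_frame("top"); hsv=cv2.cvtColor(im,cv2.COLOR_RGB2HSV)
m=cv2.inRange(hsv,(10,70,90),(28,255,255)); m[:, :270]=0;m[:,395:]=0;m[:190]=0;m[235:]=0
m=cv2.morphologyEx(m,cv2.MORPH_CLOSE,np.ones((25,25)))
c=max(cv2.findContours(m,0,2)[0],key=cv2.contourArea); b=cv2.boxPoints(cv2.minAreaRect(c))
P=np.array([onz("top",q,45) for q in b]); print(P.round(0),P.mean(0))
# frame direction
a,bb=onz("top",(315+155/14-.5,190+380/14-.5),90),onz("top",(315+368/14-.5,190+170/14-.5),90); print(a,bb,np.degrees(np.arctan2(*(bb-a)[1::-1])))
E
```

```text
grip [ 549.43023597 -247.25364893  162.        ] [ 550.42835587 -243.90352457  162.        ] (array([ 550.44699049, -244.42325341,  158.25299789]), np.float64(0.7784141019842037))
hub [598.59254471 178.12678569  98.        ] [598.73397616 181.06477999  98.        ] (array([599.17854798, 181.58012841,  95.04429493]), np.float64(0.06189198510115654))
[[ 9.082e-01  4.185e-01 -6.000e-04]
 [ 4.185e-01 -9.082e-01  2.000e-03]
 [ 3.000e-04 -2.100e-03 -1.000e+00]] [ 282.35526305 -612.4619394   230.08058512]
[[ 594.  -83.   45.]
 [ 597. -405.   45.]
 [ 477. -403.   45.]
 [ 474.  -84.   45.]] [ 535.57789274 -243.47463711   45.        ]
[ 527.48140288 -218.26736402   90.        ] [ 575.10701568 -269.8652383    90.        ] -47.29252523600875
```

Call:
drive_tool(commands=[[85, [0.8, -0.44, 0], -0.14], [80, [1.7, -0.94, 0], -0.28], [75, [2.6, -1.45, 0], -0.42], [70, [3.5, -1.95, 0], -0.56], [65, [4.4, -2.45, 0], -0.7], [65, [5.3, -2.95, 0], -0.84], [65, [6.2, -3.45, 0], -0.98], [65, [7.0, -3.9, 0], -1.14]], newtons=40)

```text
time: 0.95
ee_pos: [516.6, -291.5, 231.1]
eef_rot: [-2.225, -2.218, -0.0]
contact_force: [0.7, -1.3, 0.4]
finger_gap: 64.9
```

Call:
drive_tool(commands=[[65, [0.44, 0.31, 0], 0], [65, [0.88, 0.62, 0], 0], [65, [0.88, 0.62, 0.4], 0], [65, [0.88, 0.62, 0.4], 0]])

```text
time: 1.35
ee_pos: [546.1, -247.9, 208.2]
eef_rot: [-2.225, -2.209, 0.002]
contact_force: [-0.0, 1.1, -0.7]
finger_gap: 64.7
```

```bash
python3 - <<'E'
from h import *
for n in ("side","top"): cv2.imwrite(f"pics/{n}1.png",cams.grab_frame(n)[:,:,::-1])
crop("pics/side1.png","pics/d1.png",230,180,120,120,5)
crop("pics/top1.png","pics/d2.png",290,160,100,80,7)
s=robot.read_state();print(s['ee_pos'],R.from_rotvec(s['eef_rot']).as_matrix().round(3))
E
```

```text
[ 546.69479174 -249.58030194  210.55643725] [[ 0.009  1.    -0.002]
 [ 1.    -0.009  0.001]
 [ 0.001 -0.002 -1.   ]]
```

View pics/d1.png

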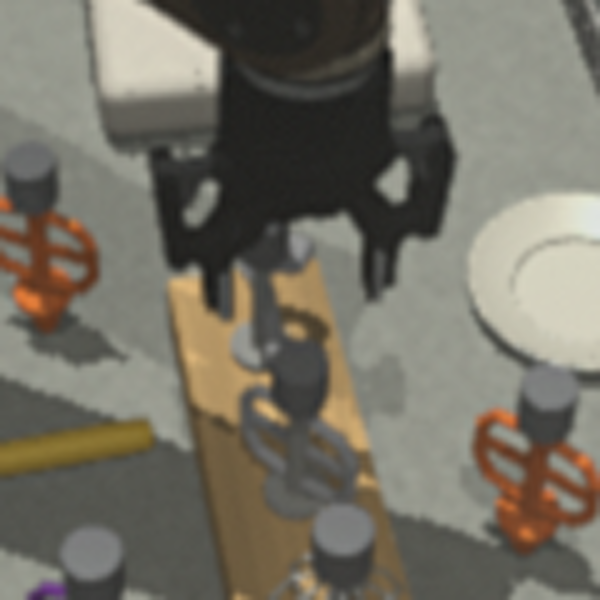

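View pics/d2.png

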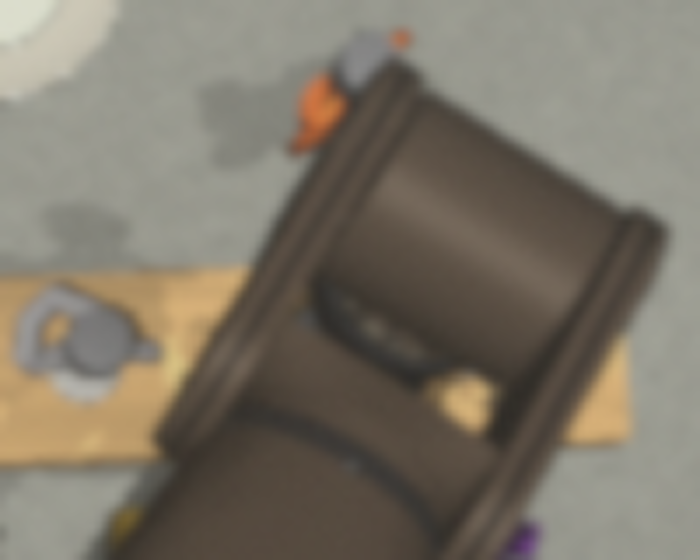

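```bash
python3 - <<'E'
from h import *
for i in range(4):
    cams.grab_frame("side"); s=robot.read_state(); print(s['time'],s['ee_pos'],s['finger_gap'],s['contact_force'])
for z in (211,219): print(proj("side",(550,-245.5,z)),proj("side",(546.5,-249,z)))
E
```

```text
1.5 [ 547.00368409 -250.12887282  211.42105642] 64.89541742597194 [ 0.29834132 -1.49527979  0.12174266]
1.55 [ 547.17951106 -250.46866563  211.94688513] 65.00541145690963 [-0.3085008  -1.59133175 -1.36921461]
1.6 [ 547.26543472 -250.62634191  212.20621351] 64.93540990853805 [ 0.07618024 -0.50852999  0.09420787]
1.65 [ 547.3032053  -250.63522598  212.295441  ] 65.12752527005273 [-6.05986950e-01 -7.96311815e-01 -4.81378689e-04]
[289.92043694 239.25337231] [288.77122073 240.56545598]
[289.98521296 237.12770109] [288.82961853 238.44131858]
```

Call:
drive_tool(commands=[[65, [0.09, 0.05, 0.3], 0], [65, [0.09, 0.05, 0.7], 0], [65, [0.09, 0.05, 1.1], 0], [65, [0.09, 0.05, 1.5], 0], [65, [0.09, 0.05, 1.69], 0], [65, [0.09, 0.05, 1.69], 0], [65, [0.09, 0.05, 1.69], 0]])

```text
time: 2.35
ee_pos: [550.1, -245.5, 127.2]
eef_rot: [2.231, 2.211, 0.0]
contact_force: [-0.5, -0.3, 1.0]
finger_gap: 64.8
```

```bash
python3 - <<'E'
from h import *
for n in ("side","side"): cv2.imwrite(f"pics/{n}2.png",cams.grab_frame(n)[:,:,::-1])
crop("pics/side2.png","pics/d3.png",230,180,120,120,5)
s=robot.read_state();print(s)
E
```

```text
{'time': 2.45, 'q': array([-5.88080554e-01,  2.32464687e-01,  1.84099586e+00,  5.95523223e-05,
        1.06562806e+00, -5.79009152e-01]), 'joint_velocities': array([-0.00019545, -0.00382921, -0.00177054, -0.00059056, -0.00014597,
       -0.00057923]), 'joint_torque': array([-9.75127150e-04, -3.52746856e+01, -2.61573386e+01, -3.07989001e-05,
        5.28730365e-03,  3.12677430e-04]), 'ee_pos': array([ 550.56109615, -245.81409877,  128.2242508 ]), 'eef_rot': array([2.22979096e+00, 2.20959128e+00, 8.68158558e-04]), 'contact_force': array([-0.32157595,  0.09649989,  0.82628883]), 'wrist_torque': array([ 0.00893591,  0.02088456, -0.00246785]), 'finger_gap': 65.03758961606192}
```

View pics/d3.png

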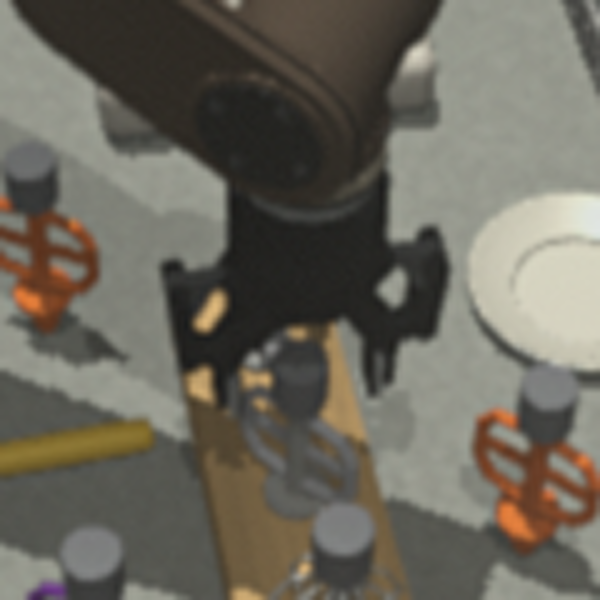

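```bash
python3 - <<'E'
from h import *
for z in (128,135,146,162): print(z,proj("side",(550.5,-245.8,z)), proj("top",(550.5,-245.8,z)))
E
```

```text
128 [289.50441205 260.03178646] [335.37063471 208.071804  ]
135 [289.55594594 258.37416032] [335.68187309 207.827268  ]
146 [289.63791382 255.73760204] [336.17764503 207.43774635]
162 [289.75934124 251.83179795] [336.91373008 206.85941377]
```

Call:
drive_tool(commands=[[50, [0, 0, 0], 0], [40, [0, 0, 0], 0], [32, [0, 0, 0], 0], [25, [0, 0, 0], 0], [20, [0, 0, 0], 0], [15, [0, 0, 0], 0], [15, [0, 0, 0], 0], [15, [0, 0, 0], 0]], newtons=80)

```text
time: 3.25
ee_pos: [550.0, -245.6, 127.6]
eef_rot: [2.231, 2.211, -0.0]
contact_force: [-1.1, 0.4, 5.0]
finger_gap: 28.1
```

Call:
drive_tool(commands=[[15, [0, 0, -0.1], 0], [15, [0, 0, -0.2], 0], [15, [0, 0, -0.4], 0], [15, [0, 0, -0.4], 0]])

```text
time: 3.65
ee_pos: [550.6, -245.7, 148.3]
eef_rot: [2.229, 2.21, 0.001]
contact_force: [0.9, 0.7, -2.3]
finger_gap: 28.6
```

```bash
python3 - <<'E'
from h import *
for n in ("side","side"): cv2.imwrite(f"pics/{n}3.png",cams.grab_frame(n)[:,:,::-1])
crop("pics/side3.png","pics/d4.png",230,180,120,120,5)
s=robot.read_state();print(s['ee_pos'],s['contact_force'],s['finger_gap'],s['wrist_torque'])
E
```

```text
[ 549.96876205 -245.37701257  147.18539296] [-0.53299311 -0.68522767 -3.29659914] 28.48283487675106 [ 9.48103884e-03 -4.34899457e-05 -3.64864165e-03]
```

View pics/d4.png

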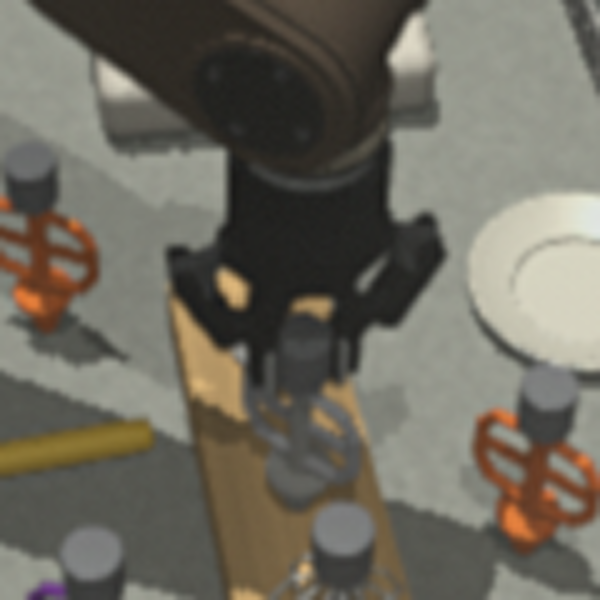

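The paddle has come up with the gripper: the wrist carries about 2.7 N, the gap is 28.5 mm, and the shank is clear of the hole at crop (295,500). Next I'll lift it above the tools and carry it to the hub.

Call:
drive_tool(commands=[[15, [0, 0, -0.3], 0], [15, [0, 0, -0.8], 0], [15, [0, 0, -1.3], 0], [15, [0, 0, -1.9], 0], [15, [0, 0, -2.5], 0], [15, [0, 0, -2.8], 0], [15, [0, 0, -3.0], 0], [15, [0, 0, -3.0], 0]])

```text
time: 4.55
ee_pos: [550.1, -245.5, 298.1]
eef_rot: [2.23, 2.21, 0.001]
contact_force: [-0.2, 0.0, -3.0]
finger_gap: 28.0
```

```bash
python3 - <<'E'
from h import *
s=robot.read_state();print(s['ee_pos'],s['contact_force'],s['finger_gap'],R.from_rotvec(s['eef_rot']).as_matrix().round(4).tolist())
E
```

```text
[ 550.1082163  -245.49420493  298.10698845] [-0.18598663  0.04971471 -2.9682777 ] 27.96253034757525 [[0.009, 1.0, 0.0018], [1.0, -0.009, -0.0011], [-0.0011, 0.0018, -1.0]]
```

Call:
drive_tool(commands=[[15, [0.25, 0.03, 0], 0], [15, [0.75, 0.08, 0], 0], [15, [1.35, 0.14, 0], 0], [15, [2.0, 0.21, 0], 0], [15, [2.65, 0.28, 0], 0], [15, [3.3, 0.35, 0], 0], [15, [3.95, 0.42, 0], 0], [15, [4.6, 0.49, 0], 0]])

```text
time: 5.35
ee_pos: [575.2, -13.1, 294.3]
eef_rot: [-2.228, -2.209, 0.003]
contact_force: [0.9, -0.4, -2.1]
finger_gap: 28.6
```

Call:
drive_tool(commands=[[15, [0.65, 0.07, 0], 0], [15, [1.3, 0.14, 0], 0], [15, [1.95, 0.21, 0], 0], [15, [2.6, 0.28, 0], 0], [15, [3.2, 0.35, 0], 0], [15, [3.6, 0.39, 0], 0], [15, [3.85, 0.41, 0], 0], [15, [3.91, 0.41, 0], 0]])

```text
time: 6.15
ee_pos: [597.6, 181.3, 295.0]
eef_rot: [-2.228, -2.212, 0.004]
contact_force: [0.3, 0.2, -1.8]
finger_gap: 28.2
```

Call:
drive_tool(commands=[[15, [0, 0, 0], 0], [15, [0, 0, 0], 0], [15, [0, 0, 0], 0]])

```text
time: 6.45
ee_pos: [598.6, 178.8, 296.8]
eef_rot: [2.233, 2.21, -0.0]
contact_force: [0.2, -0.1, -1.9]
finger_gap: 28.5
```

```bash
python3 - <<'E'
from h import *
for n in ("side","top"): cv2.imwrite(f"pics/{n}4.png",cams.grab_frame(n)[:,:,::-1])
crop("pics/side4.png","pics/e1.png",220,100,120,110,6)
crop("pics/top4.png","pics/e2.png",140,140,120,100,6)
s=robot.read_state();print(s['time'],s['ee_pos'],s['contact_force'],s['finger_gap'],R.from_rotvec(s['eef_rot']).as_matrix().round(4).tolist())
E
```

```text
6.55 [598.69366721 178.93807207 296.95410194] [-0.27496187 -0.54314498 -2.63100383] 28.19591066828462 [[0.0102, 0.9999, 0.0001], [0.9999, -0.0102, -0.0001], [-0.0001, 0.0001, -1.0]]
```

View pics/e1.png

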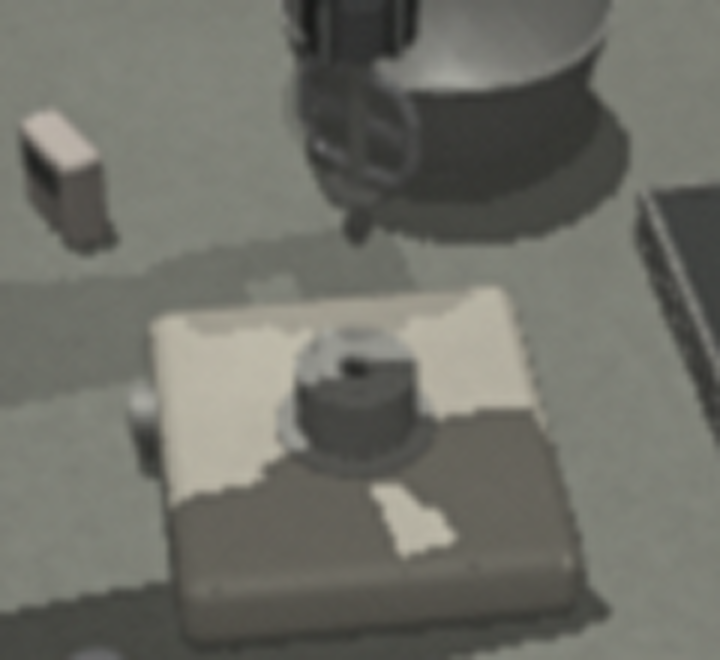

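View pics/e2.png

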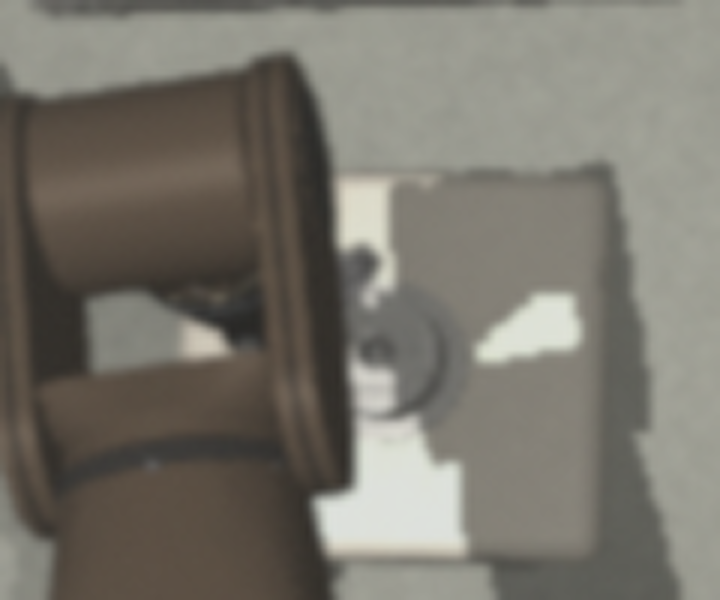

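Call:
drive_tool(commands=[[15, [0, 0.0, 0.3], 0], [15, [0, 0, 0.6], 0], [15, [0, 0, 0.9], 0], [15, [0, 0, 1.2], 0], [15, [0, 0, 1.2], 0], [15, [0, 0, 1.2], 0], [15, [0, 0, 1.2], 0]])

```text
time: 7.25
ee_pos: [599.1, 179.9, 237.7]
eef_rot: [2.231, 2.211, 0.002]
contact_force: [-0.2, 0.9, -3.0]
finger_gap: 28.5
```

```bash
python3 - <<'E'
from h import *
for n in ("side","top"): cv2.imwrite(f"pics/{n}5.png",cams.grab_frame(n)[:,:,::-1])
crop("pics/side5.png","pics/e3.png",240,100,80,80,7.5)
crop("pics/top5.png","pics/e4.png",140,140,120,100,6)
s=robot.read_state();p=s['ee_pos'];print(s['time'],p,s['contact_force'],s['finger_gap'],R.from_rotvec(s['eef_rot']).as_matrix().round(4).tolist())
for dz in (-114,-82,-20): print(proj("side",p+[0,0,dz]),proj("top",p+[0,0,dz]))
print(proj("side",[598.7,179.6,98]))
E
```

```text
7.35 [599.23934267 179.90998678 238.12829017] [ 0.46604217 -1.01212847 -1.89428415] 28.448333055508648 [[0.0089, 1.0, 0.0022], [1.0, -0.0089, 0.0003], [0.0003, 0.0022, -1.0]]
[279.00468589 154.23787577] [200.85492638 196.79509839]
[279.01260858 146.41609648] [199.01368348 195.3876389 ]
[279.02875439 130.47593689] [195.17787592 192.45551964]
[278.85365292 160.5107713 ]
```

View pics/e3.png

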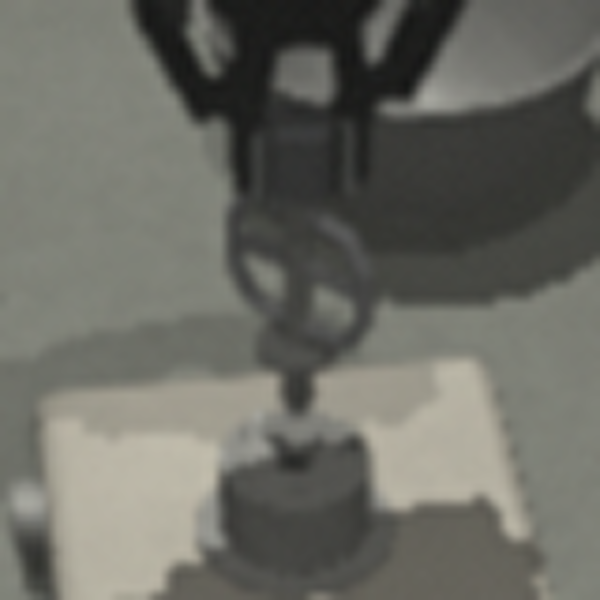

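View pics/e4.png

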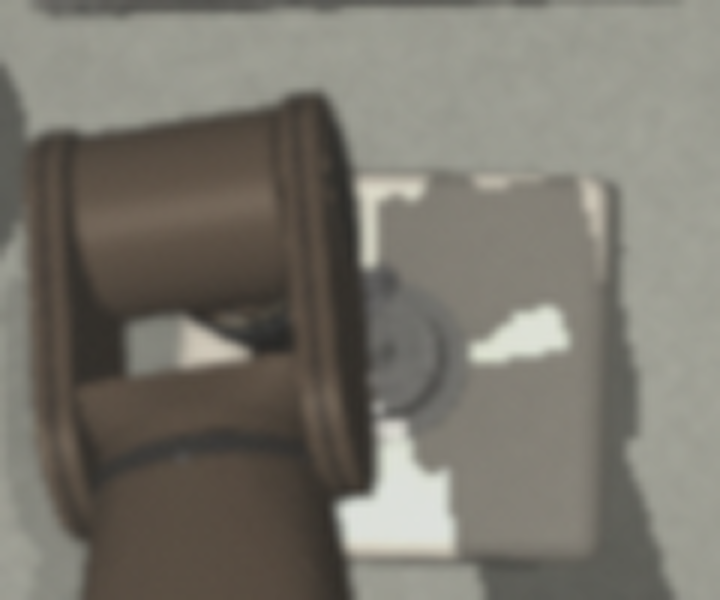

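Call:
drive_tool(commands=[[15, [0, 0.0, 0.15], 0], [15, [0, 0, 0.3], 0], [15, [0, 0, 0.45], 0], [15, [0, 0, 0.56], 0], [15, [0, 0, 0.66], 0], [15, [0, 0, 0.66], 0], [15, [0, 0, 0.66], 0]])

```text
time: 8.05
ee_pos: [598.7, 179.8, 203.8]
eef_rot: [-2.231, -2.211, 0.0]
contact_force: [-0.2, -0.9, -2.4]
finger_gap: 28.5
```

```bash
python3 - <<'E'
from h import *
for n in ("side",): cv2.imwrite(f"pics/{n}6.png",cams.grab_frame(n)[:,:,::-1])
crop("pics/side6.png","pics/e5.png",240,110,80,80,7.5)
s=robot.read_state();p=s['ee_pos'];print(s['time'],p,s['contact_force'],s['wrist_torque'],s['finger_gap'])
E
```

```text
8.1 [598.83983028 179.8212057  204.16581408] [ 0.11536383 -0.40101303 -1.54013792] [ 0.01111581  0.04801023 -0.00790604] 28.094187456286157
```

View pics/e5.png

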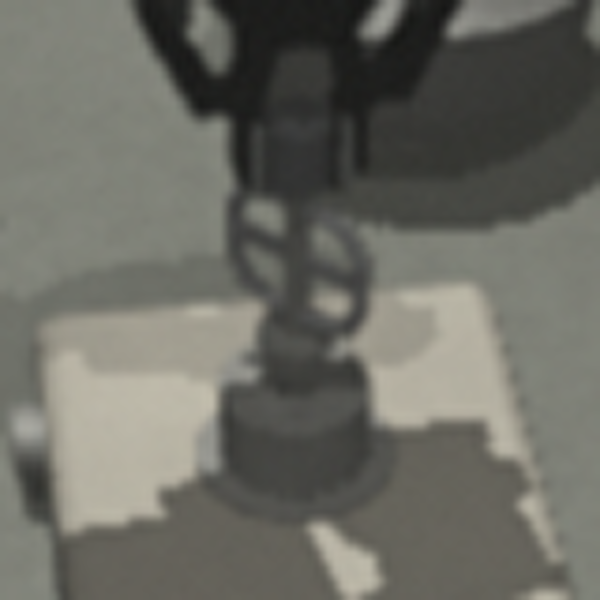

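Call:
drive_tool(commands=[[15, [0, 0, 0.06], 0], [15, [0, 0, 0.12], 0], [15, [0, 0, 0.12], 0], [15, [0, 0, 0.12], 0]])

```text
time: 8.5
ee_pos: [598.7, 179.7, 197.8]
eef_rot: [2.231, 2.211, 0.0]
contact_force: [0.4, -0.5, -2.5]
finger_gap: 28.3
```

Call:
drive_tool(commands=[[15, [0, 0, 0.03], 0], [15, [0, 0, 0.06], 0], [15, [0, 0, 0.06], 0]])

```text
time: 8.8
ee_pos: [599.0, 179.9, 195.7]
eef_rot: [2.231, 2.211, 0.002]
contact_force: [-1.2, 0.3, 2.3]
finger_gap: 28.3
```

Call:
drive_tool(commands=[[15, [0, 0, 0.03], 0], [15, [0, 0, 0.06], 0], [15, [0, 0, 0.06], 0]])

```text
time: 9.1
ee_pos: [599.1, 179.9, 192.5]
eef_rot: [2.231, 2.211, 0.002]
contact_force: [-0.7, -0.1, 3.6]
finger_gap: 28.2
```

Call:
drive_tool(commands=[[15, [0, 0, 0.03], 0], [15, [0, 0, 0.06], 0], [15, [0, 0, 0.06], 0]])

```text
time: 9.4
ee_pos: [598.6, 179.7, 187.7]
eef_rot: [2.231, 2.211, -0.0]
contact_force: [1.8, 0.2, -1.5]
finger_gap: 28.2
```

Call:
drive_tool(commands=[[15, [0, 0, 0.02], 0], [15, [0, 0, 0.04], 0], [15, [0, 0, 0.04], 0]])

```text
time: 9.7
ee_pos: [598.5, 179.8, 186.4]
eef_rot: [-2.231, -2.211, 0.001]
contact_force: [0.4, -0.6, -1.5]
finger_gap: 28.5
```

Call:
drive_tool(commands=[[15, [0, 0, 0.02], 0], [15, [0, 0, 0.03], 0], [15, [0, 0, 0.03], 0]])

```text
time: 10.0
ee_pos: [598.4, 179.8, 185.1]
eef_rot: [-2.231, -2.211, 0.001]
contact_force: [0.0, -0.7, -0.7]
finger_gap: 28.9
```

Call:
drive_tool(commands=[[15, [0, 0, 0.02], 0], [15, [0, 0, 0.03], 0], [15, [0, 0, 0.03], 0]])

```text
time: 10.3
ee_pos: [597.9, 179.8, 182.8]
eef_rot: [-2.23, -2.211, 0.002]
contact_force: [0.3, 0.5, -2.6]
finger_gap: 28.2
```

Call:
drive_tool(commands=[[15, [0, 0, 0.02], 0], [15, [0, 0, 0.03], 0], [15, [0, 0, 0.03], 0]])

```text
time: 10.6
ee_pos: [598.4, 179.8, 182.0]
eef_rot: [-2.231, -2.211, 0.001]
contact_force: [0.5, -0.4, -2.2]
finger_gap: 28.5
```

Call:
drive_tool(commands=[[15, [0, 0, 0.02], 0], [15, [0, 0, 0.02], 0]])

```text
time: 10.8
ee_pos: [598.5, 179.8, 181.2]
eef_rot: [-2.231, -2.211, 0.0]
contact_force: [-0.1, 0.5, -3.3]
finger_gap: 27.9
```

Call:
drive_tool(commands=[[15, [0, 0, 0.02], 0], [15, [0, 0, 0.02], 0]])

```text
time: 11.0
ee_pos: [598.7, 179.8, 180.6]
eef_rot: [2.231, 2.211, 0.0]
contact_force: [-0.0, -0.5, -2.0]
finger_gap: 28.2
```

Call:
drive_tool(commands=[[15, [0, 0, 0.02], 0], [15, [0, 0, 0.02], 0]])

```text
time: 11.2
ee_pos: [598.8, 179.9, 180.2]
eef_rot: [2.231, 2.211, 0.001]
contact_force: [-2.5, -0.3, 1.4]
finger_gap: 28.7
```

Call:
drive_tool(commands=[[15, [0, 0, 0.01], 0], [15, [0, 0, 0.01], 0]])

```text
time: 11.4
ee_pos: [598.8, 179.8, 179.8]
eef_rot: [2.231, 2.211, 0.001]
contact_force: [-2.2, 0.1, 3.7]
finger_gap: 28.3
```

Call:
drive_tool(commands=[[15, [0, 0, 0.01], 0], [15, [0, 0, 0.01], 0]])

```text
time: 11.6
ee_pos: [598.8, 179.9, 179.5]
eef_rot: [2.231, 2.211, 0.001]
contact_force: [-3.2, -0.4, 6.3]
finger_gap: 28.4
```

```bash
python3 - <<'E'
from h import *
for i in range(3):
    im=cams.grab_frame("side"); s=robot.read_state(); print(s['time'],s['ee_pos'],s['contact_force'])
cv2.imwrite("pics/side7.png",im[:,:,::-1]); crop("pics/side7.png","pics/e6.png",240,110,80,80,7.5)
E
```

```text
11.65 [598.82257141 179.87879641 179.54620163] [-2.72012981 -0.62124072  5.63374774]
11.7 [598.8261231  179.86275723 179.50880702] [-3.3201984  -0.70494627  5.32106414]
11.75 [598.82617139 179.86029048 179.52565763] [-2.34171338  0.72538203  5.81645853]
```

View pics/e6.png

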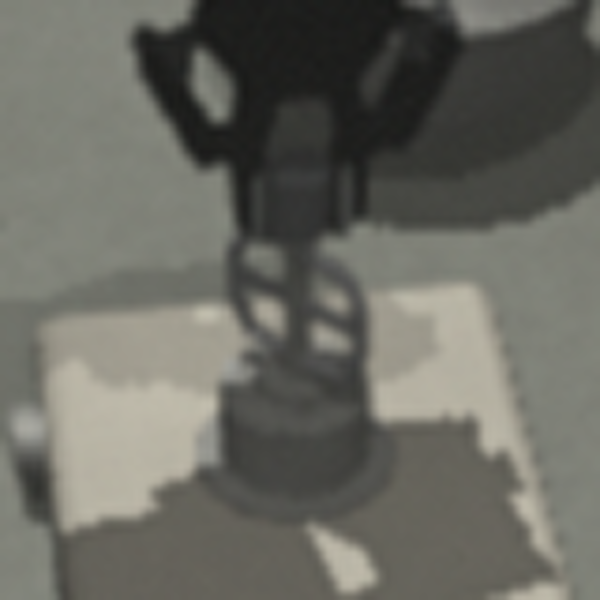

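Call:
drive_tool(commands=[[15, [0, 0, 0.01], 0], [15, [0, 0, 0.01], 0]])

```text
time: 11.95
ee_pos: [598.8, 179.9, 179.4]
eef_rot: [2.231, 2.211, 0.001]
contact_force: [-4.4, 0.5, 6.8]
finger_gap: 28.3
```

Call:
drive_tool(commands=[[15, [0, 0, 0.01], 0], [15, [0, 0, 0.01], 0]])

```text
time: 12.15
ee_pos: [598.9, 179.9, 179.3]
eef_rot: [2.231, 2.211, 0.001]
contact_force: [-4.4, -0.4, 8.0]
finger_gap: 27.8
```

Call:
drive_tool(commands=[[15, [0, 0, 0.01], 0], [15, [0, 0, 0.02], 0], [15, [0, 0, 0.02], 0]])

```text
time: 12.45
ee_pos: [599.0, 179.9, 179.0]
eef_rot: [2.231, 2.211, 0.001]
contact_force: [-5.6, -0.8, 9.9]
finger_gap: 28.0
```

```bash
python3 - <<'E'
from h import *
for i in range(2):
    im=cams.grab_frame("side"); s=robot.read_state(); print(s['time'],s['ee_pos'],s['contact_force'],s['wrist_torque'])
E
```

```text
12.5 [598.94986648 179.91121976 178.95433482] [-4.72784305 -0.580163    9.92164791] [-0.06781524  1.03183459 -0.04867005]
12.55 [598.93539437 179.9324647  178.95761637] [-5.35705799 -0.7919612   9.77140726] [-0.09787846  1.11895649  0.0350756 ]
```

Call:
drive_tool(commands=[[15, [0, 0, -0.02], 0], [15, [0, 0, -0.04], 0], [15, [0, 0, -0.06], 0], [15, [0, 0, -0.06], 0]])

```text
time: 12.95
ee_pos: [598.8, 179.8, 179.7]
eef_rot: [2.231, 2.211, 0.001]
contact_force: [-2.0, -0.2, 4.7]
finger_gap: 28.4
```

Call:
drive_tool(commands=[[15, [0, 0, -0.02], 0], [15, [0, 0, -0.04], 0], [15, [0, 0, -0.04], 0]])

```text
time: 13.25
ee_pos: [598.7, 179.7, 180.4]
eef_rot: [2.231, 2.211, 0.0]
contact_force: [1.3, 0.4, 0.3]
finger_gap: 28.3
```

Call:
drive_tool(commands=[[15, [0, 0, -0.02], 0], [15, [0, 0, -0.04], 0], [15, [0, 0, -0.04], 0]])

```text
time: 13.55
ee_pos: [598.3, 179.7, 182.7]
eef_rot: [-2.231, -2.211, 0.001]
contact_force: [-0.1, 0.3, -2.4]
finger_gap: 28.1
```

Call:
drive_tool(commands=[[15, [0, 0, -0.02], 0], [15, [0, 0, -0.02], 0]])

```text
time: 13.75
ee_pos: [598.5, 179.8, 184.2]
eef_rot: [-2.231, -2.211, 0.0]
contact_force: [-0.3, 0.5, -2.9]
finger_gap: 28.2
```

Call:
drive_tool(commands=[[15, [0, 0, -0.02], 0], [15, [0, 0, -0.02], 0]])

```text
time: 13.95
ee_pos: [598.4, 179.7, 184.6]
eef_rot: [-2.231, -2.211, 0.0]
contact_force: [1.2, -0.3, -4.6]
finger_gap: 28.3
```

Call:
drive_tool(commands=[[15, [0, 0, -0.02], 0], [15, [0, 0, -0.02], 0]])

```text
time: 14.15
ee_pos: [598.3, 179.7, 185.2]
eef_rot: [-2.231, -2.211, 0.001]
contact_force: [1.7, 0.5, -9.3]
finger_gap: 28.2
```

Call:
drive_tool(commands=[[15, [0, 0, -0.02], 0], [15, [0, 0, -0.02], 0]])

```text
time: 14.35
ee_pos: [598.2, 179.7, 185.7]
eef_rot: [-2.231, -2.211, 0.002]
contact_force: [3.2, 0.7, -12.2]
finger_gap: 28.3
```

Call:
drive_tool(commands=[[15, [0, 0, -0.01], 0], [15, [0, 0, -0.01], 0]])

```text
time: 14.55
ee_pos: [598.1, 179.6, 186.3]
eef_rot: [-2.231, -2.211, 0.002]
contact_force: [2.7, 0.3, -16.7]
finger_gap: 28.4
```

```bash
python3 - <<'E'
from h import *
for i in range(4):
    im=cams.grab_frame("side"); s=robot.read_state(); print(s['time'],s['ee_pos'],s['contact_force'])
E
```

```text
14.6 [598.12133062 179.6622525  186.35496366] [  3.51620266   0.55385742 -16.75632562]
14.65 [598.11098312 179.66908133 186.43337939] [  4.48687658   0.02554836 -16.71707526]
14.7 [598.11513604 179.65266943 186.49649575] [  4.22870798   0.37053693 -17.18054759]
14.75 [598.10614248 179.68676238 186.55086565] [  3.34856585   0.29841927 -18.38271316]
```

Call:
drive_tool(commands=[[15, [0, 0, 0.02], 0]])

```text
time: 14.85
ee_pos: [598.2, 179.7, 186.2]
eef_rot: [-2.231, -2.211, 0.002]
contact_force: [2.7, 0.9, -14.8]
finger_gap: 28.1
```

```bash
python3 - <<'E'
from h import *
for i in range(2):
    im=cams.grab_frame("side"); s=robot.read_state(); print(s['time'],s['ee_pos'],s['contact_force'])
E
```

```text
14.9 [598.1863435  179.7217238  186.26656675] [  3.15233296  -0.03979581 -15.62269279]
14.95 [598.16754423 179.73709802 186.42558347] [  2.75201773   0.27668244 -16.53589876]
```

Call:
drive_tool(commands=[[15, [0, 0, 0.015], 0], [15, [0, 0, 0.015], 0]])

```text
time: 15.15
ee_pos: [598.2, 179.8, 186.2]
eef_rot: [-2.231, -2.211, 0.001]
contact_force: [1.1, -0.1, -15.2]
finger_gap: 28.4
```

Call:
drive_tool(commands=[[15, [0, 0, 0.01], 0], [15, [0, 0, 0.01], 0]])

```text
time: 15.35
ee_pos: [598.3, 179.8, 186.0]
eef_rot: [-2.231, -2.211, 0.001]
contact_force: [-0.5, -0.5, -14.6]
finger_gap: 28.0
```

Call:
drive_tool(commands=[[15, [0, 0, 0], 0], [15, [0, 0, 0.005], 0]])

```text
time: 15.55
ee_pos: [598.4, 179.8, 185.7]
eef_rot: [-2.231, -2.211, 0.001]
contact_force: [0.3, 0.1, -11.3]
finger_gap: 28.1
```

Call:
drive_tool(commands=[[15, [0, 0, 0.005], 0], [15, [0, 0, 0.005], 0]])

```text
time: 15.75
ee_pos: [598.5, 179.8, 185.5]
eef_rot: [-2.231, -2.211, 0.0]
contact_force: [0.1, -0.2, -10.6]
finger_gap: 28.4
```

Call:
drive_tool(commands=[[15, [0, 0, 0.005], 0], [15, [0, 0, 0.005], 0]])

```text
time: 15.95
ee_pos: [598.6, 179.8, 185.4]
eef_rot: [-2.231, -2.211, 0.0]
contact_force: [-0.9, -0.4, -9.5]
finger_gap: 28.3
```

Call:
drive_tool(commands=[[15, [0, 0, 0.005], 0], [15, [0, 0, 0.005], 0]])

```text
time: 16.15
ee_pos: [598.6, 179.8, 185.1]
eef_rot: [-2.231, -2.211, -0.0]
contact_force: [-1.3, -0.8, -7.8]
finger_gap: 28.3
```

The catch holds: the tug stayed at about 10 to 16 N for over a second, with 3 to 4 mm of free lift. I'll set the flange back down and release.

Call:
drive_tool(commands=[[15, [0, 0, 0.02], 0], [15, [0, 0, 0.04], 0], [15, [0, 0, 0.06], 0], [15, [0, 0, 0.06], 0]])

```text
time: 16.55
ee_pos: [599.2, 179.9, 183.1]
eef_rot: [2.231, 2.211, 0.002]
contact_force: [-3.2, -0.9, -0.1]
finger_gap: 28.3
```

Call:
drive_tool(commands=[[15, [0, 0, 0.02], 0], [15, [0, 0, 0.03], 0], [15, [0, 0, 0.03], 0]])

```text
time: 16.85
ee_pos: [599.1, 179.8, 180.4]
eef_rot: [2.231, 2.211, 0.002]
contact_force: [-2.1, -0.9, 0.2]
finger_gap: 28.3
```

Call:
drive_tool(commands=[[24, [0, 0, 0], 0], [28, [0, 0, 0], 0], [32, [0, 0, 0], 0], [38, [0, 0, 0], 0], [48, [0, 0, 0], 0], [60, [0, 0, 0], 0], [60, [0, 0, 0], 0]])

```text
time: 17.55
ee_pos: [598.9, 179.8, 180.3]
eef_rot: [2.231, 2.211, 0.001]
contact_force: [0.3, -1.2, -0.7]
finger_gap: 60.1
```

```bash
python3 - <<'E'
from h import *
im=cams.grab_frame("side"); s=robot.read_state(); print(s['time'],s['ee_pos'],s['contact_force'],s['finger_gap'])
cv2.imwrite("pics/side8.png",im[:,:,::-1]); crop("pics/side8.png","pics/e7.png",240,110,80,80,7.5)
E
```

```text
17.6 [598.79684139 179.7864109  180.23046568] [0.55294232 0.02222295 0.57845819] 60.444117985714115
```

View pics/e7.png

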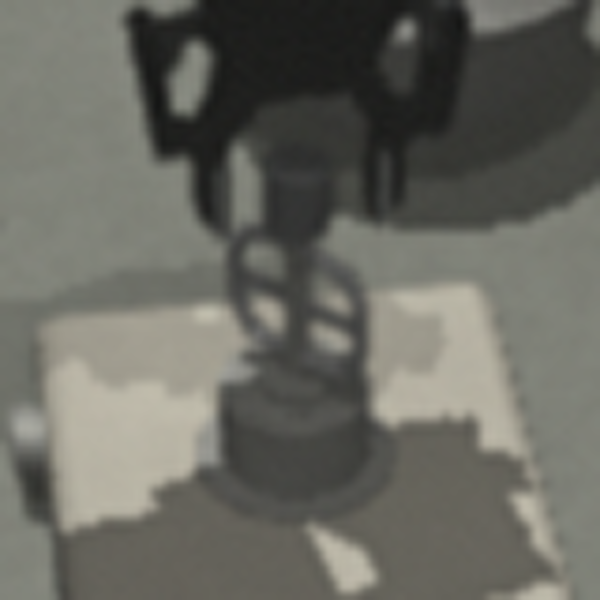

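The fingers at crop (210,200) and (385,200) are clear of the grip at (298,205), and the paddle stands on the hub. I'll raise the arm straight up.

Call:
drive_tool(commands=[[62, [0, 0, -0.2], 0], [62, [0, 0, -0.6], 0], [62, [0, 0, -1.1], 0], [62, [0, 0, -1.6], 0], [62, [0, 0, -2.0], 0], [62, [0, 0, -2.3], 0], [62, [0, 0, -2.4], 0], [62, [0, 0, -2.4], 0]])

```text
time: 18.4
ee_pos: [598.8, 179.8, 300.9]
eef_rot: [2.231, 2.211, 0.002]
contact_force: [0.5, 0.0, -0.3]
finger_gap: 61.7
```

Call:
drive_tool(commands=[[62, [-0.5, 0, 0], 0], [62, [-1.2, 0, 0], 0], [62, [-1.9, 0, 0], 0], [62, [-2.6, 0, 0], 0], [62, [-3.2, 0, 0], 0], [62, [-3.6, 0, 0], 0], [62, [-3.6, 0, 0], 0], [62, [-3.6, 0, 0], 0]])

```text
time: 19.2
ee_pos: [596.5, -0.2, 298.6]
eef_rot: [-2.231, -2.209, 0.002]
contact_force: [0.1, 0.1, -0.3]
finger_gap: 62.1
```

```bash
python3 - <<'E'
from h import *
for n in ("side","top"): cv2.imwrite(f"pics/{n}9.png",cams.grab_frame(n)[:,:,::-1])
crop("pics/side9.png","pics/f1.png",230,90,90,110,5.4)
crop("pics/top9.png","pics/f2.png",150,150,100,90,6.5)
s=robot.read_state(); print(s['time'],s['ee_pos'],s['contact_force'])
E
```

```text
19.3 [596.72251464   0.70364167 299.26356602] [-0.03736036  0.15250558  0.42794744]
```

View pics/side9.png

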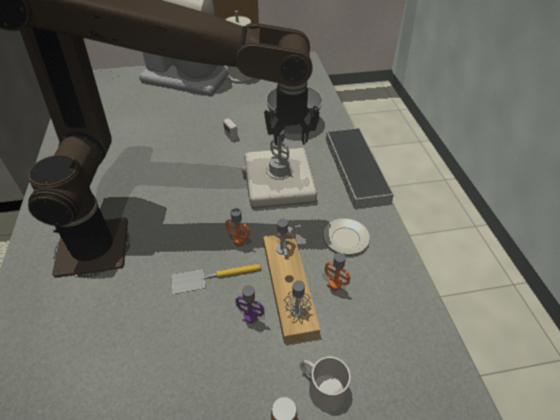

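View pics/f2.png

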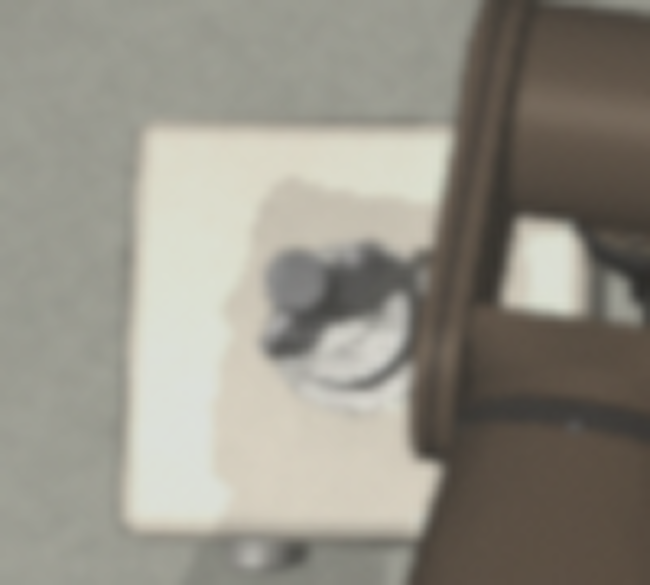

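View pics/f1.png

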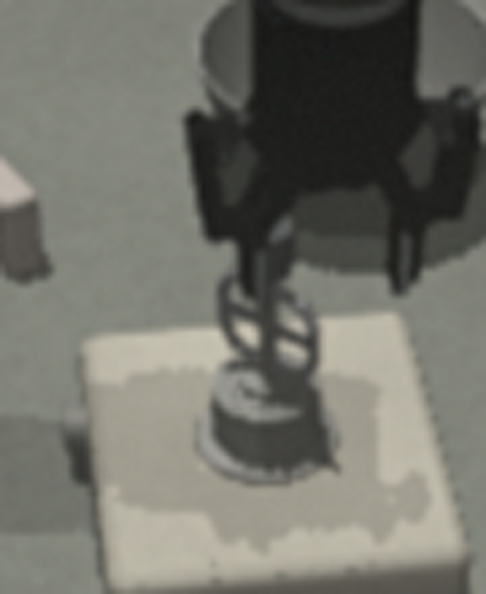

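```bash
python3 - <<'E'
from h import *
g=(195.4,192.8)
print(proj("top",[598.7,181,215]),onz("top",g,215),"hub by top",onz("top",(201.94,198.06),98))
E
```

```text
[195.01449279 192.80072571] [598.66940542 179.85658724 215.        ] hub by top [598.73397616 181.06477999  98.        ]
```

```bash
python3 - <<'E'
from station import robot
print(robot.job_done(), robot.read_state()['time'])
E
```

```text
the job is handed in; nothing more can be done
the job is handed in; nothing more can be done
```

The paddle is in the hub, caught, tested and released, and I handed the job in at about 19.5 s. No verdict was reported.

- **Pick and press:** I took the silver paddle from the stand's middle hole and pressed it in until the flange landed. The final push was about 12 N, allowing for the tool's weight of about 2.5 N.
- **Tug:** The paddle lifted freely for about 3 to 4 mm, then held firmly. The tug stayed between about 10 and 16 N for roughly 1.2 s. It was not quite steady, because the arm crept upward after I set the pull, and I backed it off when it neared 16 N.
- **Release:** I lowered the flange back onto the hub before opening the fingers. The tool height on landing was the same as when it first landed, so the paddle did not slip in the grip.
- **Last checks:** From the top view, the grip sits within about 1.2 mm of the hub axis, a tilt of about 0.01 rad. The arm is clear and reads no contact force. The whisk, dough hook, plate, spatula and mug look unmoved in the final side picture, judged by eye; the timer also looks unmoved, and the jar is only partly in view.
- **Disagreement:** The side and top cameras differed by about 3 mm in y for both the grip and the hub. I used the average and worked from the offset between the two, and the shank entered with little sideways force.

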